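Click-test the tape measures and box the one that will not lock

TASK

Press the lock button of each of the three tape measures in the oak rack all the way down: two stay down, one springs back up; once the two are down, press the one that sprang back all the way down once more to be sure. Lift that faulty one out, stand it upright on the bare table and let go to change your grip, then stand it upright on the floor of the open oak box. Leave the other two in their slots with their buttons down, and do not disturb the mug, the remote, the coaster or the pen.

Things in the scene. Friction and masses are not known exactly. Their poses are not given: they have to be found in the camera images.
- tape_a_mid (a point): Centre, 29 mm above the underside, of one of three identical grey tape measures (160 g), standing in one of the rack's slots (varies): 62 mm long (own x, hook at -x), 34 mm thick (own y, flat sides), 58 mm tall (own z, up). Ends flat and upright to 40 mm up; upper rear corner rounded. Black lock button on top, 26 x 22 mm, its middle 6 mm from the centre towards own -x, its top 41 mm above the centre when up.
- tape_a_button (a joint): Lock button of tape_a, in m: 0 up, 0.009 fully down (then 3 mm proud of the body). Pushing it all the way takes 3 to 4 N. A working one stays down where it was pushed; a faulty one springs back up when let go. One of the three is faulty; looks do not tell which.
- tape_b_mid (a point): Centre, 29 mm above the underside, of one of three identical grey tape measures (160 g), standing in one of the rack's slots (varies): 62 mm long (own x, hook at -x), 34 mm thick (own y, flat sides), 58 mm tall (own z, up). Ends flat and upright to 40 mm up; upper rear corner rounded. Black lock button on top, 26 x 22 mm, its middle 6 mm from the centre towards own -x, its top 41 mm above the centre when up.
- tape_b_button (a joint): Lock button of tape_b, in m: 0 up, 0.009 fully down (then 3 mm proud of the body). Pushing it all the way takes 3 to 4 N. A working one stays down where it was pushed; a faulty one springs back up when let go. One of the three is faulty; looks do not tell which.
- tape_c_mid (a point): Centre, 29 mm above the underside, of one of three identical grey tape measures (160 g), standing in one of the rack's slots (varies): 62 mm long (own x, hook at -x), 34 mm thick (own y, flat sides), 58 mm tall (own z, up). Ends flat and upright to 40 mm up; upper rear corner rounded. Black lock button on top, 26 x 22 mm, its middle 6 mm from the centre towards own -x, its top 41 mm above the centre when up.
- tape_c_button (a joint): Lock button of tape_c, in m: 0 up, 0.009 fully down (then 3 mm proud of the body). Pushing it all the way takes 3 to 4 N. A working one stays down where it was pushed; a faulty one springs back up when let go. One of the three is faulty; looks do not tell which.
- rack_mid (a point): Middle of the floor (8 mm above table) of a fixed oak rack, 44 mm deep (own x), 134 mm wide (own y), 64 mm tall. Four upright panels, 5 mm thick, form three slots 38 mm wide at own y = -43, 0, +43 mm. A tape measure stands in each, x along the rack's x, sticking out 9 mm at both ends; panels reach to 2 mm below its body's top, so it is grasped by its two ends.
- oak_box_in (a point): Centre of the inner floor (6 mm above table) of a fixed open oak box: inside 78 mm (own x) by 86 mm (own y), 66 mm deep, walls 6 mm, rim 72 mm above table. A tape measure goes in with its x along the box's x (either way round), held across its flat sides, fingers apart along the box's y: there is no finger room at its ends.
- flap (a joint): Oak flap lid of the box, about 90 by 98 mm, 7 mm thick, hinged on the rim at the box's own +x side; rad, 0 shut. It starts folded back at 1.9 to 2.2, clear of the opening, and stays where it is put.
- mug_rim (a point): Bystander: centre of the mouth of a white ceramic mug, 82 mm wide, 92 mm tall.
- remote: Bystander: grey remote lying flat, 150 by 44 by 18 mm; origin at the centre of its underside.
- coaster: Bystander: round glass coaster, 92 mm wide, 6 mm thick; origin at the centre of its underside.
- pen: Bystander: stainless steel pen lying flat, 142 mm long, 11 mm thick; origin under its middle.
Not all that is in view belongs to the job. Leave any green or orange look-alike of the part that bears tape_a_mid alone.

How it is judged (in metres and radians):
On the way, in this order (a step that is already met when the one before it is completed fails the run):
1. with the buttons of the two working tape measures staying down, the faulty one's button is pressed fully down too (value of joint each of tape_a_button, tape_b_button, tape_c_button above 0.0065 m), for 0.05 s.
2. the faulty tape measure (button up) stands upright on the bare table, clear of the rack and let go (((height (world z) of tape_a_mid between 0.024 and 0.033 m and angle between tape_a_mid's own z axis and vertical below 0.15 rad and horizontal distance between tape_a_mid and rack_mid above 0.06 m and contact force between the fingers and tape_a below 0.1 N and linear speed of tape_a below 0.02 m/s and value of joint tape_a_button below 0.003 m) or (height (world z) of tape_b_mid between 0.024 and 0.033 m and angle between tape_b_mid's own z axis and vertical below 0.15 rad and horizontal distance between tape_b_mid and rack_mid above 0.06 m and contact force between the fingers and tape_b below 0.1 N and linear speed of tape_b below 0.02 m/s and value of joint tape_b_button below 0.003 m) or (height (world z) of tape_c_mid between 0.024 and 0.033 m and angle between tape_c_mid's own z axis and vertical below 0.15 rad and horizontal distance between tape_c_mid and rack_mid above 0.06 m and contact force between the fingers and tape_c below 0.1 N and linear speed of tape_c below 0.02 m/s and value of joint tape_c_button below 0.003 m))), for 0.2 s.
At the end, for the whole second after the job is handed in: The faulty tape measure, its button sprung back up (less than 3 mm down), stands upright (within 0.15 rad) and at rest on the inner floor of the oak box; the two working ones stand in their slots within 20 mm of where they were, with their buttons at least 6.5 mm down (((x of tape_a_mid in the frame of oak_box_in between -0.02 and 0.02 m and y of tape_a_mid in the frame of oak_box_in between -0.035 and 0.035 m and z of tape_a_mid in the frame of oak_box_in between 0.023 and 0.034 m and angle between each of tape_a_mid, tape_b_mid, tape_c_mid's own z axis and vertical below 0.15 rad and linear speed of tape_a below 0.02 m/s and value of joint tape_a_button below 0.003 m and value of joint each of tape_b_button, tape_c_button above 0.0065 m and distance of each of tape_b_mid, tape_c_mid from where it was at the start of the episode below 0.02 m) or (x of tape_b_mid in the frame of oak_box_in between -0.02 and 0.02 m and y of tape_b_mid in the frame of oak_box_in between -0.035 and 0.035 m and z of tape_b_mid in the frame of oak_box_in between 0.023 and 0.034 m and angle between each of tape_b_mid, tape_a_mid, tape_c_mid's own z axis and vertical below 0.15 rad and linear speed of tape_b below 0.02 m/s and value of joint tape_b_button below 0.003 m and value of joint each of tape_a_button, tape_c_button above 0.0065 m and distance of each of tape_a_mid, tape_c_mid from where it was at the start of the episode below 0.02 m) or (x of tape_c_mid in the frame of oak_box_in between -0.02 and 0.02 m and y of tape_c_mid in the frame of oak_box_in between -0.035 and 0.035 m and z of tape_c_mid in the frame of oak_box_in between 0.023 and 0.034 m and angle between each of tape_c_mid, tape_a_mid, tape_b_mid's own z axis and vertical below 0.15 rad and linear speed of tape_c below 0.02 m/s and value of joint tape_c_button below 0.003 m and value of joint each of tape_a_button, tape_b_button above 0.0065 m and distance of each of tape_a_mid, tape_b_mid from where it was at the start of the episode below 0.02 m))); the robot touches nothing.
It fails at once if the mug is moved more than 30 mm (distance of mug_rim from where it was at the start of the episode above 0.03 m).
It fails at once if the remote is moved more than 30 mm (distance of remote from where it was at the start of the episode above 0.03 m).
It fails at once if the coaster is moved more than 30 mm (distance of coaster from where it was at the start of the episode above 0.03 m).
It fails at once if the pen is moved more than 30 mm (distance of pen from where it was at the start of the episode above 0.03 m).
It also fails if it takes over 72 s, if anything falls off the work surface, if the arm or the gripper's body presses on something with over 40 N, if the wrist force passes 120 N, or if a joint passes its speed limit or range.

ROBOT

A 6-joint arm with a two-finger parallel gripper is mounted at the origin on the work surface. World frame = base frame: x ahead of the robot, y to its left, z up, the work surface at z = 0. Lengths are in m, angles in degrees, forces in N, time in s.
With the tool pointing down it reaches from about 0.4 to 0.825 m from the base axis. Payload 7 kg.
Tool frame: the origin (TCP) lies midway between the tips of the shut fingers; the grasp point (between the pads) lies 19 mm behind it; z points along the fingers, y is the line along which they close (so a half turn about z gives the same grasp; the last joint's range is limited). The gripper opens to 88 mm and grips with 3 to 60 N. Pads are 19 mm wide; open, the fingers measure 130 mm over their backs; the gripper's body (78 mm by 193 mm) begins 47 mm behind the grasp point.
Start: joints at [-47.034, 20.546, 0.682, 0, -70.136, -16.507], TCP at [0.301, -0.604, 0.227] pointing down, gripper open.
Joint ranges: [-176.03, 176.03], [-82.01, 121.73], [-58.28, 71.71], [-173.87, 95.51], [-174.79, -0.11], [-173.66, 173.66]. Speed limits (degrees/s): [136.94, 136.94, 172.46, 180, 180, 180].

INTERFACE

Orientations are given as [roll, pitch, yaw] about the fixed x, y, z axes, in that order (R = Rz(yaw) Ry(pitch) Rx(roll)).
In Python, from plant import r gives the robot as it stands. The module is installed in compiled form; this text tells all that it offers.
- The arm moves only by the tool play_rows, never from a script. Its argument "rows" is a list of rows, each an object with "slide": the shift along the tool's x, y, z as a fraction of full scale, a list of three; "delta_rot": the turn, a rotation vector about the tool's x, y, z as a fraction of full scale, a list of three; "fingers": the opening, from -1 (shut) to 1 (fully open). In form: [{"slide": [x, y, z], "delta_rot": [rx, ry, rz], "fingers": fingers}, ...]. A call has 1 to 8 rows; each row shifts and turns the commanded pose from where the row before left it, along the tool's axes as they then stand; what a row does not reach is not made up. Full scale, the value 1, is 0.15 m for a shift and 0.08 rad for a turn. A row lasts 1/8 s, in which the tool goes at most 62.5 mm and 10.7 degrees, less where a joint would pass 70% of its speed; a pose out of reach is approached as far as the arm can. A call with a number of a shift or a turn outside -1 to 1 is refused whole. A call with a gripper value outside its range is refused whole. The fingers move at their own pace and stop on an object; "squeeze" is the grip in N (left out, the last holds). Time passes only in rows, so rows that do not move let the fingers close. It gives the time, the measured TCP pose, the force, the opening and the grip force at its end, in the units of the state.
- r.get_state(): the state, without advancing time (a new reading comes with each control period).
- r.capture(name): name is "side" or "top" or "wrist"; returns a dict with "image" (480x640x3 uint8, blue, green, red), "fx", "fy", "cx", "cy" (pixels), "distortion" ([k1, k2, p1, p2, k3] as OpenCV has them; the pictures are not rectified), "R" (3x3) and "t" (3): a world point X has camera coordinates R X + t; the wrist camera has in their place "T_tool_cam" (4x4, takes a point from camera to tool coordinates, whose origin is the TCP and whose axes are the flange's). Camera axes: x right, y down, z forward; pixel columns grow to the right and rows downward; lengths in m; the calibration is good to about 2 mm. A picture is of the moment at which its call begins: read the wrist's pose just before it. There is no depth.
- r.close_job(): hands the job in; it is judged then, once.
The state is a dict: "time_s": time; "joints": joint angles; "qd": joint speeds; "joint_torque": joint torques, N m; "tcp_pos": TCP position; "eef_rot": TCP orientation; "contact_force": force on the tool from outside, world axes, zero at the start; "moment": the same for the moment, N m; "gripper_width": finger opening in m; "gripper_force": force on a finger pad.
Only numpy, scipy, OpenCV 4.12 (cv2) and the standard library are available. Lean on these libraries where they do the work, as an engineer would, in place of code of your own. Each camera call takes 0.05 s, during which the arm holds its last target. There are 200 camera calls.

## Working session

There is one attempt and no reset: what is moved stays moved. The work goes in short steps, Python scripts to look and compute and a tool call to move; the robot and the scene stay as the last step left them, time stands still between calls to the robot, and variables do not carry over. Pictures are saved under pics/ and viewed, at most 10 in all, crops included, and the job is handed in when it is done.

Besides the shell and the picture viewer there is one more tool, called as name([rows], argument=value, ...), one row to a line, values as JSON. play_rows: Moves the arm, as the interface text tells. Shift numbers are shares of 0.15 m and turn numbers shares of 0.08 rad, none past 1 either way. Its arguments: {"type":"object","properties":{"rows":{"type":"array"},"squeeze":{"type":"number"}},"required":["rows"]}

```bash
mkdir -p pics && cat > h.py <<'E'
import numpy as np, cv2
from scipy.spatial.transform import Rotation as Ro
from plant import r
def snap(n,fn):
    c=r.capture(n); cv2.imwrite('pics/'+fn,c['image']); 
    np.save('pics/'+fn+'.npy',{k:v for k,v in c.items() if k!='image'},allow_pickle=True); return c
def load(fn): return np.load('pics/'+fn+'.npy',allow_pickle=True).item()
def ext(c,st=None):
    if 'R' in c: return np.array(c['R']),np.array(c['t'])
    T=np.eye(4);T[:3,:3]=Ro.from_euler('xyz',st['eef_rot'],degrees=True).as_matrix();T[:3,3]=st['tcp_pos']
    M=np.linalg.inv(T@np.array(c['T_tool_cam']));return M[:3,:3],M[:3,3]
def K(c): return np.array([[c['fx'],0,c['cx']],[0,c['fy'],c['cy']],[0,0,1.]]),np.array(c['distortion'],float)
def px2z(c,px,z,st=None):
    R,t=ext(c,st);k,d=K(c)
    u=cv2.undistortPoints(np.array(px,float).reshape(-1,1,2),k,d).reshape(-1,2)
    ray=np.c_[u,np.ones(len(u))]@R; o=-R.T@t
    return o+ray*((z-o[2])/ray[:,2])[:,None]
def proj(c,X,st=None):
    R,t=ext(c,st);k,d=K(c)
    return cv2.projectPoints(np.array(X,float).reshape(-1,1,3),cv2.Rodrigues(R)[0],t,k,d)[0].reshape(-1,2)
E
python3 - <<'E'
from h import *
print(r.get_state())
for n in('top','side','wrist'): snap(n,n+'0.png')
for n in('top','side'):
    c=load(n+'0.png.npy'[:-4]); R,t=ext(c); print(n,-R.T@t,R[2])
E
```

```text
{'time_s': 0.0, 'joints': array([-4.70334975e+01,  2.05914410e+01,  6.33466487e-01, -2.13483089e-02,
       -7.01377960e+01, -1.65072485e+01]), 'qd': array([ 0.02337063,  0.01085288, -0.004485  , -0.04574576, -0.00948844,
       -0.04763672]), 'joint_torque': array([-4.91702815e-05, -5.82710302e+01,  2.93061322e+01,  6.99741170e+00,
        6.84738407e-03, -1.72221044e-04]), 'tcp_pos': array([ 0.30050853, -0.60384834,  0.22561645]), 'eef_rot': array([ 1.79902474e+02, -7.97310393e-03, -1.53548009e+02]), 'contact_force': array([0.62479829, 0.22075876, 0.46545064]), 'moment': array([-0.01525639, -0.00868071, -0.00134105]), 'gripper_force': 0.0, 'gripper_width': 0.08739017044791439}
top [0.32986658 0.06690301 1.39291312] [ 0.18915821 -0.01011385 -0.98189454]
side [0.14731069 1.15643728 0.77082358] [ 0.31995698 -0.80496803 -0.49965389]
```

View pics/top0.png

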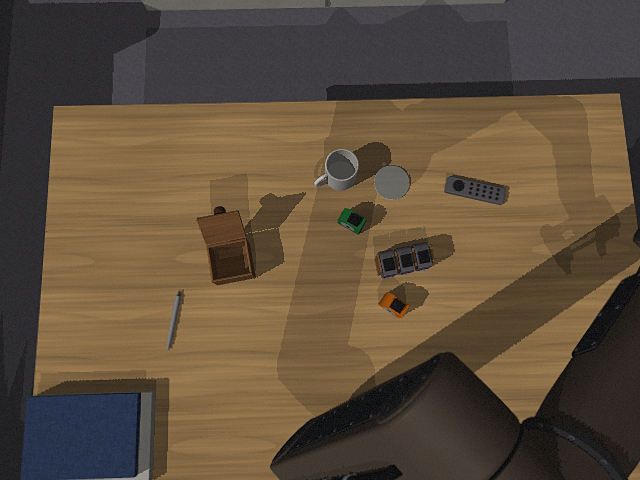

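View pics/side0.png

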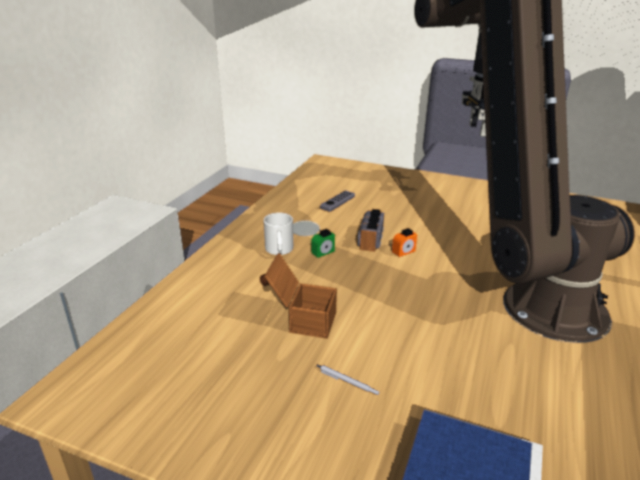

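The top view shows the rack with three tapes at about (405,260), the box at (231,263) with its flap on the image-up side at (222,228), decoys at (351,221) and (393,305), mug (341,170), coaster (392,182), remote (476,190) and pen (175,320). I'll enlarge the rack and box.

```bash
python3 - <<'E'
from h import *
im=cv2.imread('pics/top0.png')
a=cv2.resize(im[225:295,365:445],None,fx=5,fy=5,interpolation=cv2.INTER_CUBIC)
b=cv2.resize(im[205:289,190:265],(375,420),interpolation=cv2.INTER_CUBIC)
o=np.zeros((420,780,3),np.uint8);o[:350,:400]=a;o[:,402:777]=b
cv2.imwrite('pics/z1.png',o)
E
```

```text
(no output)
```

View pics/z1.png

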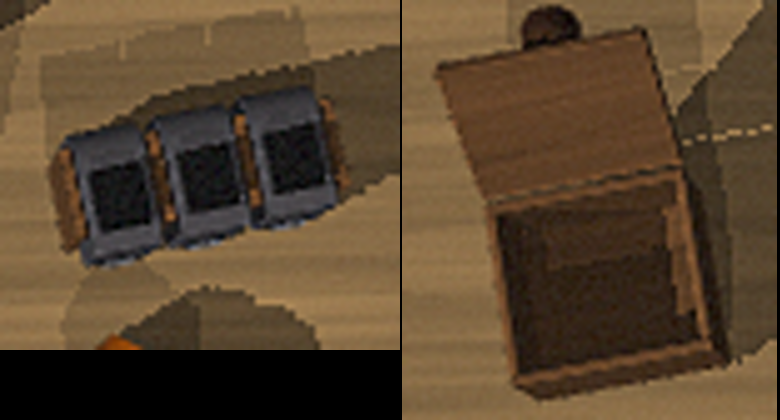

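The crop shows buttons at zoomed (121,196), (208,177), (294,158), and the box rim corners at (490,207), (683,172), (517,380), (716,345), with the flap on the far side.

```bash
python3 - <<'E'
from h import *
c=load('top0.png')
B=np.array([[121,196],[208,177],[294,158]])/5+[365,225]
P=px2z(c,B,0.078);print(P.round(4))
d=P[2]-P[0];print('len',np.linalg.norm(d)/2,'ang',np.degrees(np.arctan2(-d[0],d[1])), np.degrees(np.arctan2(d[1],d[0])))
C=(np.array([[490,207],[683,172],[517,380],[716,345]])-[402,0])/5+[190,205]
Q=px2z(c,C,0.072);print(Q.round(4),Q.mean(0))
print([np.linalg.norm(Q[i]-Q[j]).round(4) for i,j in((0,1),(2,3),(0,2),(1,3))])
for n,p,z in(('pen',[[180,291],[169,348]],0.011),('mug',[[341,164]],.092),('remote',[[446,183],[507,195]],.018),('green',[[351,222]],.06),('orange',[[393,304]],.06)): print(n,px2z(c,p,z).round(3))
T=load('wrist0.png')['T_tool_cam'];print(np.round(T,3)); w=load('wrist0.png');print(w['fx'],w['cx'],w['cy'])
E
```

```text
[[ 0.5002 -0.1075  0.078 ]
 [ 0.5083 -0.1493  0.078 ]
 [ 0.5164 -0.1907  0.078 ]]
len 0.04237389681768731 ang -168.99412075333828 -78.99412075333827
[[0.5548 0.3245 0.072 ]
 [0.5695 0.2323 0.072 ]
 [0.4715 0.3107 0.072 ]
 [0.4857 0.2167 0.072 ]] [0.52036916 0.27107878 0.072     ]
[np.float64(0.0934), np.float64(0.0951), np.float64(0.0844), np.float64(0.0853)]
pen [[0.455 0.403 0.011]
 [0.319 0.426 0.011]]
mug [[ 0.746 -0.001  0.092]]
remote [[ 0.713 -0.271  0.018]
 [ 0.677 -0.423  0.018]]
green [[ 0.609 -0.022  0.06 ]]
orange [[ 0.407 -0.114  0.06 ]]
[[-0.001 -0.97  -0.243  0.064]
 [ 1.    -0.001 -0.001 -0.001]
 [ 0.    -0.243  0.97  -0.158]
 [ 0.     0.     0.     1.   ]]
429.3432182202938 318.66925538581586 235.49861142568406
```

```bash
cat >> h.py <<'E'
def plan(p,yaw,n,nr=None,st=None):
    "n equal world steps (last n rows), nr yaw steps; tool down; prints row numbers"
    st=st or r.get_state(); d=(np.array(p)-st['tcp_pos']); y0=st['eef_rot'][2]
    dy=(yaw-y0+180)%360-180; nr=nr or n
    print('tcp',st['tcp_pos'].round(4),'rot',st['eef_rot'].round(2),'d',d.round(4),'dyaw',round(dy,2),'rz/row',round(-np.radians(dy)/nr/.08,3))
    y=y0
    for i in range(max(n,nr)):
        R=Ro.from_euler('xyz',[180,0,y],degrees=True).as_matrix()
        s=R.T@d/n/.15 if i<n else np.zeros(3)
        if i==0 or dy!=0: print(i,s.round(3))
        if i<nr: y+=dy/nr
E
python3 -c "
from h import *
plan([0.508,-0.149,0.17],-79,16,17)"
```

```text
tcp [ 0.3006 -0.604   0.2258] rot [ 1.7993e+02 -1.0000e-02 -1.5354e+02] d [ 0.2074  0.455  -0.0558] dyaw 74.54 rz/row -0.957
0 [-0.162  0.131  0.023]
1 [-0.171  0.118  0.023]
2 [-0.18   0.105  0.023]
3 [-0.187  0.091  0.023]
4 [-0.194  0.076  0.023]
5 [-0.199  0.061  0.023]
6 [-0.203  0.046  0.023]
7 [-0.206  0.03   0.023]
8 [-0.208  0.014  0.023]
9 [-0.208 -0.002  0.023]
10 [-0.208 -0.017  0.023]
11 [-0.206 -0.033  0.023]
12 [-0.203 -0.049  0.023]
13 [-0.198 -0.064  0.023]
14 [-0.193 -0.079  0.023]
15 [-0.186 -0.094  0.023]
16 [0. 0. 0.]
```

play_rows([
  {"slide": [-0.16, 0.13, 0.023], "delta_rot": [0, 0, -0.96], "fingers": -1},
  {"slide": [-0.17, 0.12, 0.023], "delta_rot": [0, 0, -0.96], "fingers": -1},
  {"slide": [-0.18, 0.105, 0.023], "delta_rot": [0, 0, -0.96], "fingers": -1},
  {"slide": [-0.187, 0.09, 0.023], "delta_rot": [0, 0, -0.96], "fingers": -1},
  {"slide": [-0.194, 0.076, 0.023], "delta_rot": [0, 0, -0.96], "fingers": -1},
  {"slide": [-0.2, 0.06, 0.023], "delta_rot": [0, 0, -0.96], "fingers": -1},
  {"slide": [-0.203, 0.046, 0.023], "delta_rot": [0, 0, -0.96], "fingers": -1},
  {"slide": [-0.206, 0.03, 0.023], "delta_rot": [0, 0, -0.96], "fingers": -1},
])

```text
time_s: 1.15
tcp_pos: [0.4042, -0.3761, 0.1987]
eef_rot: [180.0, 0.0, -118.2]
contact_force: [0.5, 0.2, -1.1]
gripper_width: 0.0134
gripper_force: 0.0
```

play_rows([
  {"slide": [-0.208, 0.014, 0.023], "delta_rot": [0, 0, -0.96], "fingers": -1},
  {"slide": [-0.208, 0, 0.023], "delta_rot": [0, 0, -0.96], "fingers": -1},
  {"slide": [-0.208, -0.017, 0.023], "delta_rot": [0, 0, -0.96], "fingers": -1},
  {"slide": [-0.206, -0.033, 0.023], "delta_rot": [0, 0, -0.96], "fingers": -1},
  {"slide": [-0.203, -0.05, 0.023], "delta_rot": [0, 0, -0.96], "fingers": -1},
  {"slide": [-0.198, -0.064, 0.023], "delta_rot": [0, 0, -0.96], "fingers": -1},
  {"slide": [-0.193, -0.08, 0.023], "delta_rot": [0, 0, -0.96], "fingers": -1},
  {"slide": [-0.186, -0.094, 0.023], "delta_rot": [0, 0, -0.96], "fingers": -1},
])

```text
time_s: 2.15
tcp_pos: [0.5073, -0.1481, 0.1711]
eef_rot: [180.0, 0.0, -83.0]
contact_force: [0.3, 0.1, -0.3]
gripper_width: 0.0005
gripper_force: 0.0
```

play_rows([
  {"slide": [0, 0, 0], "delta_rot": [0, 0, -0.9], "fingers": -1},
  {"slide": [0, 0, 0], "delta_rot": [0, 0, 0], "fingers": -1},
  {"slide": [0, 0, 0], "delta_rot": [0, 0, 0], "fingers": -1},
])

```text
time_s: 2.52
tcp_pos: [0.5069, -0.1493, 0.1713]
eef_rot: [180.0, 0.0, -79.1]
contact_force: [0.2, 0.3, 0.1]
gripper_width: -0.0
gripper_force: 0.0
```

```bash
python3 -c "
from h import *
plan([0.508,-0.149,0.17],-79,1)
st=r.get_state();np.save('w1st.npy',st,allow_pickle=True);snap('wrist','w1.png')"
```

```text
tcp [ 0.5069 -0.1493  0.1713] rot [179.99   0.   -79.12] d [ 0.0011  0.0003 -0.0013] dyaw 0.12 rz/row -0.026
0 [-0.    -0.008  0.009]
```

View pics/w1.png

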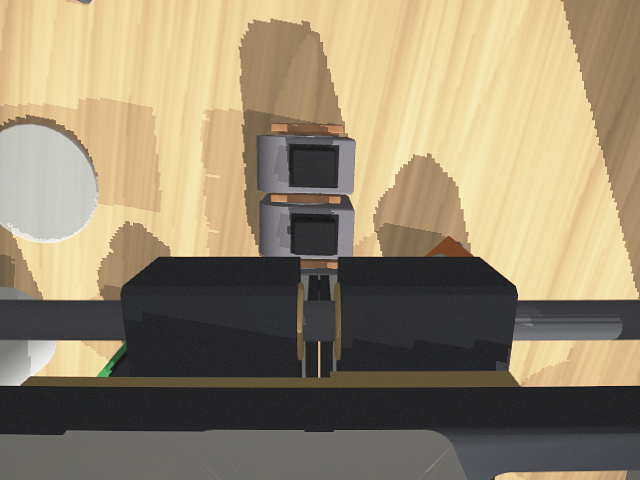

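The wrist view shows two tapes with buttons centred at about (314,167) and (315.5,234); the third is hidden under the fingers. Their rounded rear corners are on the image left, so the hooks face world -x.

```bash
python3 - <<'E'
from h import *
c=load('w1.png');st=np.load('w1st.npy',allow_pickle=True).item()
P=px2z(c,[[314,167],[315.5,234]],0.078,st);print(P.round(4))
e=px2z(c,[[354,163],[353,230]],0.060,st);print('hook ends',e.round(4))
e=px2z(c,[[258,163],[261,230]],0.05,st);print('rear ends',e.round(4))
d=P[0]-P[1];print(np.linalg.norm(d),np.degrees(np.arctan2(d[0],-d[1])))
s=px2z(c,[[271,124],[344,124],[272,196],[343,196]],.064,st);print('rack panels',s.round(4))
im=cv2.imread('pics/w1.png');cv2.imwrite('pics/z2.png',cv2.resize(im[110:275,240:375],None,fx=3.6,fy=3.6,interpolation=cv2.INTER_CUBIC))
E
```

```text
[[ 0.519  -0.1913  0.078 ]
 [ 0.5107 -0.1521  0.078 ]]
hook ends [[ 0.4949 -0.1968  0.06  ]
 [ 0.4867 -0.1549  0.06  ]]
rear ends [[ 0.5547 -0.1846  0.05  ]
 [ 0.5459 -0.1412  0.05  ]]
0.040036082008196014 11.95128437975603
rack panels [[ 0.5489 -0.2104  0.064 ]
 [ 0.506  -0.2185  0.064 ]
 [ 0.5412 -0.1676  0.064 ]
 [ 0.4978 -0.1758  0.064 ]]
```

View pics/z2.png

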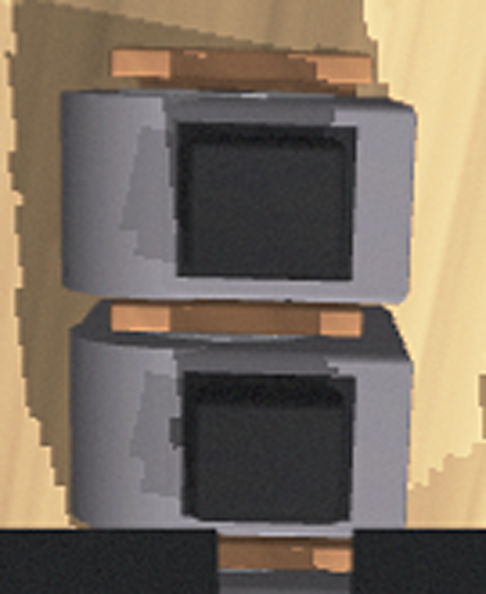

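play_rows([
  {"slide": [0.008, -0.016, 0.3], "delta_rot": [0, 0, 0], "fingers": -1},
  {"slide": [0, 0, 0.28], "delta_rot": [0, 0, 0], "fingers": -1},
  {"slide": [0, 0, 0.05], "delta_rot": [0, 0, 0], "fingers": -1},
  {"slide": [0, 0, 0.05], "delta_rot": [0, 0, 0], "fingers": -1},
  {"slide": [0, 0, 0.01], "delta_rot": [0, 0, 0], "fingers": -1},
  {"slide": [0, 0, 0], "delta_rot": [0, 0, 0], "fingers": -1},
])

```text
time_s: 3.32
tcp_pos: [0.5095, -0.1501, 0.0697]
eef_rot: [-180.0, -0.0, -79.0]
contact_force: [-5.3, -0.2, 8.8]
gripper_width: -0.0
gripper_force: 4.2
```

play_rows([
  {"slide": [0, 0, -0.2], "delta_rot": [0, 0, 0], "fingers": -1},
  {"slide": [0.287, 0, 0], "delta_rot": [0, 0, 0], "fingers": -1},
  {"slide": [0, 0, 0.1], "delta_rot": [0, 0, 0], "fingers": -1},
  {"slide": [0, 0, 0.06], "delta_rot": [0, 0, 0], "fingers": -1},
  {"slide": [0, 0, 0.04], "delta_rot": [0, 0, 0], "fingers": -1},
  {"slide": [0, 0, 0], "delta_rot": [0, 0, 0], "fingers": -1},
])

```text
time_s: 4.08
tcp_pos: [0.5184, -0.1924, 0.0692]
eef_rot: [-180.0, -0.1, -78.9]
contact_force: [-2.6, -3.8, 10.6]
gripper_width: 0.0003
gripper_force: 5.7
```

play_rows([
  {"slide": [0, 0, -0.2], "delta_rot": [0, 0, 0], "fingers": -1},
  {"slide": [-0.287, 0, 0], "delta_rot": [0, 0, 0], "fingers": -1},
  {"slide": [-0.287, 0, 0], "delta_rot": [0, 0, 0], "fingers": -1},
  {"slide": [0, 0, 0.1], "delta_rot": [0, 0, 0], "fingers": -1},
  {"slide": [0, 0, 0.06], "delta_rot": [0, 0, 0], "fingers": -1},
  {"slide": [0, 0, 0.04], "delta_rot": [0, 0, 0], "fingers": -1},
  {"slide": [0, 0, 0], "delta_rot": [0, 0, 0], "fingers": -1},
])

```text
time_s: 4.95
tcp_pos: [0.5019, -0.108, 0.0695]
eef_rot: [-180.0, -0.0, -79.0]
contact_force: [-9.2, 6.9, 26.6]
gripper_width: 0.0001
gripper_force: 12.9
```

play_rows([
  {"slide": [0, 0, -0.35], "delta_rot": [0, 0, 0], "fingers": -1},
  {"slide": [-0.3, 0, -0.35], "delta_rot": [0, 0, 0], "fingers": -1},
  {"slide": [-0.15, 0, 0], "delta_rot": [0, 0, 0], "fingers": -1},
  {"slide": [0, 0, 0], "delta_rot": [0, 0, 0], "fingers": -1},
  {"slide": [0, 0, 0], "delta_rot": [0, 0, 0], "fingers": -1},
])

```text
time_s: 5.58
tcp_pos: [0.4892, -0.0463, 0.1671]
eef_rot: [179.9, -0.0, -79.0]
contact_force: [0.3, 0.1, -0.2]
gripper_width: 0.0004
gripper_force: 0.0
```

```bash
python3 -c "
from h import *
st=r.get_state();np.save('w2st.npy',st,allow_pickle=True);c=snap('wrist','w2.png')
print(st['tcp_pos'])
print(proj(c,[[.5095,-.15,.078],[.5175,-.1923,.078],[.5015,-.1078,.078]],st))"
```

```text
[ 0.48917694 -0.04630922  0.16712145]
[[320.07204817  51.32409995]
 [320.38517037 -37.42613331]
 [319.81503548 133.18213646]]
```

View pics/w2.png

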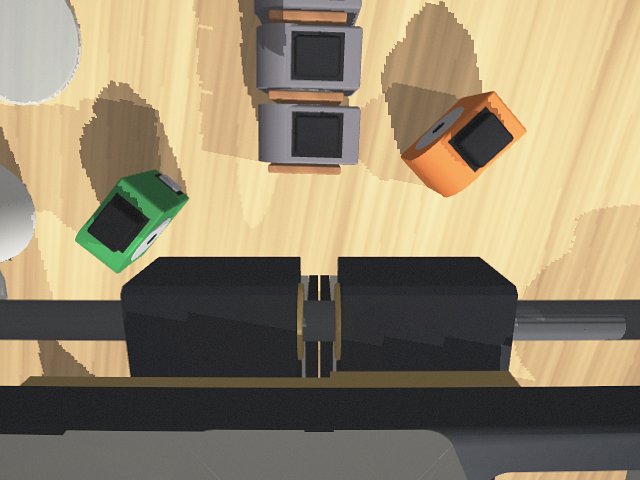

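Three tapes are at the top centre, near button at (317,135) and mid at (319,56), with the far one cut off. I'll back up to see all three.

play_rows([
  {"slide": [-0.1, 0, -0.3], "delta_rot": [0, 0, 0], "fingers": -1},
  {"slide": [0, 0, -0.15], "delta_rot": [0, 0, 0], "fingers": -1},
  {"slide": [0, 0, 0], "delta_rot": [0, 0, 0], "fingers": -1},
  {"slide": [0, 0, 0], "delta_rot": [0, 0, 0], "fingers": -1},
])

```text
time_s: 6.12
tcp_pos: [0.4861, -0.0314, 0.2342]
eef_rot: [179.9, 0.0, -79.1]
contact_force: [-0.9, -0.3, -0.6]
gripper_width: 0.0006
gripper_force: 0.0
```

```bash
python3 -c "
from h import *
st=r.get_state();np.save('w3st.npy',st,allow_pickle=True);c=snap('wrist','w3.png')
print(st['tcp_pos'])
q=proj(c,[[.5095,-.15,.078],[.5175,-.1923,.078],[.5015,-.1078,.078]],st);print(q)
u,v=q[0].astype(int);x0=u-70;y0=max(0,v-95);print(x0,y0)
cv2.imwrite('pics/z3.png',cv2.resize(c['image'][y0:y0+200,x0:x0+140],None,fx=3,fy=3,interpolation=cv2.INTER_CUBIC))"
```

```text
[ 0.48609832 -0.03144368  0.23418098]
[[319.12489151  44.59466677]
 [319.29724535 -25.06000548]
 [318.98965515 109.92989554]]
249 0
```

View pics/z3.png

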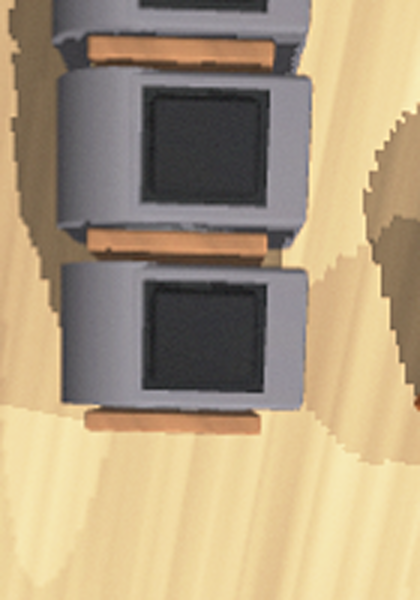

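Near and mid buttons both look flush and down, so the far one should be the faulty one. I'll probe it by touch, then press it.

play_rows([
  {"slide": [0.365, 0, 0.3], "delta_rot": [0, 0, 0], "fingers": -1},
  {"slide": [0.365, 0, 0.3], "delta_rot": [0, 0, 0], "fingers": -1},
  {"slide": [0.365, -0.006, 0.3], "delta_rot": [0, 0, 0], "fingers": -1},
  {"slide": [0, 0, 0.12], "delta_rot": [0, 0, 0], "fingers": -1},
  {"slide": [0, 0, 0.045], "delta_rot": [0, 0, 0], "fingers": -1},
  {"slide": [0, 0, 0], "delta_rot": [0, 0, 0], "fingers": -1},
  {"slide": [0, 0, 0], "delta_rot": [0, 0, 0], "fingers": -1},
])

```text
time_s: 7.05
tcp_pos: [0.5156, -0.1724, 0.0924]
eef_rot: [-179.9, -0.0, -78.9]
contact_force: [0.2, 0.3, -0.3]
gripper_width: 0.0006
gripper_force: 0.0
```

play_rows([
  {"slide": [0.133, 0.005, 0], "delta_rot": [0, 0, 0], "fingers": -1},
  {"slide": [0, 0, 0.08], "delta_rot": [0, 0, 0], "fingers": -1},
  {"slide": [0, 0, 0.04], "delta_rot": [0, 0, 0], "fingers": -1},
  {"slide": [0, 0, 0], "delta_rot": [0, 0, 0], "fingers": -1},
  {"slide": [0, 0, 0], "delta_rot": [0, 0, 0], "fingers": -1},
])

```text
time_s: 7.68
tcp_pos: [0.5185, -0.1923, 0.0739]
eef_rot: [-180.0, -0.0, -79.0]
contact_force: [1.1, -0.3, 2.8]
gripper_width: 0.0003
gripper_force: 1.0
```

Contact at 74 mm with 2.8 N confirms the far button is up, so it is the faulty one. Now I'll press it fully, then lift.

play_rows([
  {"slide": [0, 0, 0.03], "delta_rot": [0, 0, 0], "fingers": -1},
  {"slide": [0, 0, 0.012], "delta_rot": [0, 0, 0], "fingers": -1},
  {"slide": [0, 0, 0], "delta_rot": [0, 0, 0], "fingers": -1},
  {"slide": [0, 0, 0], "delta_rot": [0, 0, 0], "fingers": -1},
])

```text
time_s: 8.18
tcp_pos: [0.5189, -0.1926, 0.069]
eef_rot: [-179.9, -0.1, -79.0]
contact_force: [-2.9, 1.9, 17.8]
gripper_width: 0.0004
gripper_force: 9.0
```

play_rows([
  {"slide": [0, 0, -0.3], "delta_rot": [0, 0, 0], "fingers": -1},
  {"slide": [0, 0, -0.35], "delta_rot": [0, 0, 0], "fingers": 0.8},
  {"slide": [-0.3, 0, 0], "delta_rot": [0, 0, 0], "fingers": 0.8},
  {"slide": [-0.25, 0, 0], "delta_rot": [0, 0, 0], "fingers": 0.8},
  {"slide": [0, 0, 0], "delta_rot": [0, 0, 0], "fingers": 0.8},
  {"slide": [0, 0, 0], "delta_rot": [0, 0, 0], "fingers": 0.8},
])

```text
time_s: 8.93
tcp_pos: [0.502, -0.1115, 0.1644]
eef_rot: [180.0, 0.0, -79.0]
contact_force: [0.7, 0.1, -0.9]
gripper_width: 0.045
gripper_force: 0.0
```

```bash
python3 -c "
from h import *
st=r.get_state();np.save('w4st.npy',st,allow_pickle=True);c=snap('wrist','w4.png')
print(st['tcp_pos'])
q=proj(c,[[.5095,-.15,.069],[.5175,-.1923,.078],[.5015,-.1078,.069]],st);print(q)
u,v=q[0].astype(int);x0=u-90;y0=max(0,v-110);print(x0,y0)
cv2.imwrite('pics/z4.png',cv2.resize(c['image'][y0:y0+200,x0:x0+180],None,fx=3,fy=3,interpolation=cv2.INTER_CUBIC))"
```

```text
[ 0.50197601 -0.11152695  0.16437646]
[[320.5687491  174.08147807]
 [321.06890112  96.32463462]
 [320.22703398 244.67566617]]
230 64
```

View pics/z4.png

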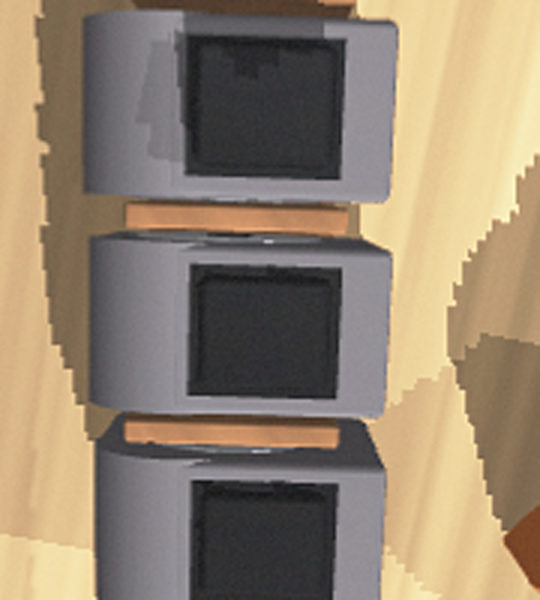

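The far button still casts its raised shadow while near and mid are flush, confirming far as faulty. I'll grasp it by its ends.

play_rows([
  {"slide": [0.275, -0.02, 0], "delta_rot": [0, 0, 0], "fingers": 1},
  {"slide": [0.275, -0.023, 0], "delta_rot": [0, 0, 0], "fingers": 1},
  {"slide": [0, 0, 0.1], "delta_rot": [0, 0, 0], "fingers": 1},
  {"slide": [0, 0, 0], "delta_rot": [0, 0, 0], "fingers": 1},
  {"slide": [0, 0, 0], "delta_rot": [0, 0, 0], "fingers": 1},
])

```text
time_s: 9.6
tcp_pos: [0.5241, -0.1912, 0.1496]
eef_rot: [180.0, 0.0, -79.0]
contact_force: [0.2, 0.7, 0.6]
gripper_width: 0.0872
gripper_force: 0.0
```

play_rows([
  {"slide": [0, 0, 0.25], "delta_rot": [0, 0, 0], "fingers": 1},
  {"slide": [0, 0, 0.25], "delta_rot": [0, 0, 0], "fingers": 1},
  {"slide": [0, 0, 0.25], "delta_rot": [0, 0, 0], "fingers": 1},
  {"slide": [0, 0, 0.11], "delta_rot": [0, 0, 0], "fingers": 1},
  {"slide": [0, 0, 0], "delta_rot": [0, 0, 0], "fingers": 1},
])

```text
time_s: 10.22
tcp_pos: [0.5241, -0.191, 0.0204]
eef_rot: [179.9, 0.0, -79.0]
contact_force: [0.4, 0.0, 0.6]
gripper_width: 0.0877
gripper_force: 0.0
```

play_rows([
  {"slide": [0, 0, 0], "delta_rot": [0, 0, 0], "fingers": -1},
  {"slide": [0, 0, 0], "delta_rot": [0, 0, 0], "fingers": -1},
  {"slide": [0, 0, 0], "delta_rot": [0, 0, 0], "fingers": -1},
  {"slide": [0, 0, 0], "delta_rot": [0, 0, 0], "fingers": -1},
], squeeze=20)

```text
time_s: 10.72
tcp_pos: [0.5247, -0.1914, 0.0216]
eef_rot: [-179.9, -0.0, -79.0]
contact_force: [-1.0, 1.3, 5.5]
gripper_width: 0.0617
gripper_force: 19.9
```

play_rows([
  {"slide": [0, 0, -0.1], "delta_rot": [0, 0, 0], "fingers": -1},
  {"slide": [0, 0, -0.2], "delta_rot": [0, 0, 0], "fingers": -1},
  {"slide": [0, 0, -0.2], "delta_rot": [0, 0, 0], "fingers": -1},
  {"slide": [0, 0, -0.2], "delta_rot": [0, 0, 0], "fingers": -1},
  {"slide": [-0.15, 0, 0], "delta_rot": [0, 0, 0], "fingers": -1},
  {"slide": [-0.25, -0.01, 0], "delta_rot": [0, 0, 0], "fingers": -1},
  {"slide": [-0.25, -0.01, 0], "delta_rot": [0, 0, 0], "fingers": -1},
  {"slide": [-0.25, -0.01, 0], "delta_rot": [0, 0, 0], "fingers": -1},
])

```text
time_s: 11.72
tcp_pos: [0.5027, -0.0569, 0.1266]
eef_rot: [-180.0, 0.0, -79.0]
contact_force: [1.1, -0.3, -1.9]
gripper_width: 0.0619
gripper_force: 19.9
```

play_rows([
  {"slide": [-0.25, -0.01, 0], "delta_rot": [0, 0, 0], "fingers": -1},
  {"slide": [-0.25, -0.01, 0], "delta_rot": [0, 0, 0], "fingers": -1},
  {"slide": [-0.25, -0.01, 0], "delta_rot": [0, 0, 0], "fingers": -1},
  {"slide": [-0.25, 0, 0], "delta_rot": [0, 0, 0], "fingers": -1},
  {"slide": [0, 0, 0], "delta_rot": [0, 0, 0], "fingers": -1},
  {"slide": [0, 0, 0], "delta_rot": [0, 0, 0], "fingers": -1},
])

```text
time_s: 12.48
tcp_pos: [0.4787, 0.0901, 0.1262]
eef_rot: [-180.0, 0.0, -79.0]
contact_force: [-0.1, -0.6, -1.5]
gripper_width: 0.0621
gripper_force: 19.9
```

```bash
python3 -c "
from h import *
plan([0.48,0.09,0.016],-79,1); print(r.get_state()['gripper_width'])"
```

```text
tcp [0.4787 0.0901 0.1262] rot [-1.7999e+02  1.0000e-02 -7.8970e+01] d [ 1.300e-03 -1.000e-04 -1.102e-01] dyaw -0.03 rz/row 0.006
0 [ 0.002 -0.008  0.734]
0.06213182750255447
```

play_rows([
  {"slide": [0, 0, 0.25], "delta_rot": [0, 0, 0], "fingers": -1},
  {"slide": [0, 0, 0.25], "delta_rot": [0, 0, 0], "fingers": -1},
  {"slide": [0, 0, 0.18], "delta_rot": [0, 0, 0], "fingers": -1},
  {"slide": [0, 0, 0.05], "delta_rot": [0, 0, 0], "fingers": -1},
  {"slide": [0, 0, 0.01], "delta_rot": [0, 0, 0], "fingers": -1},
  {"slide": [0, 0, 0.005], "delta_rot": [0, 0, 0], "fingers": -1},
  {"slide": [0, 0, 0], "delta_rot": [0, 0, 0], "fingers": -1},
])

```text
time_s: 13.35
tcp_pos: [0.4794, 0.0904, 0.0148]
eef_rot: [-179.9, 0.0, -79.0]
contact_force: [-0.2, -0.4, -1.8]
gripper_width: 0.0623
gripper_force: 19.9
```

play_rows([
  {"slide": [0, 0, 0.007], "delta_rot": [0, 0, 0], "fingers": -1},
  {"slide": [0, 0, 0.005], "delta_rot": [0, 0, 0], "fingers": -1},
  {"slide": [0, 0, 0], "delta_rot": [0, 0, 0], "fingers": -1},
])

```text
time_s: 13.72
tcp_pos: [0.4793, 0.0904, 0.0135]
eef_rot: [-179.9, 0.0, -79.0]
contact_force: [-4.3, -0.5, 14.9]
gripper_width: 0.0622
gripper_force: 19.9
```

play_rows([
  {"slide": [0, 0, -0.003], "delta_rot": [0, 0, 0], "fingers": 0.6},
  {"slide": [0, 0, 0], "delta_rot": [0, 0, 0], "fingers": 1},
  {"slide": [0, 0, 0], "delta_rot": [0, 0, 0], "fingers": 1},
  {"slide": [0, 0, 0], "delta_rot": [0, 0, 0], "fingers": 1},
  {"slide": [0, 0, 0], "delta_rot": [0, 0, 0], "fingers": 1},
])

```text
time_s: 14.35
tcp_pos: [0.4788, 0.0901, 0.0125]
eef_rot: [180.0, -0.0, -79.0]
contact_force: [-0.5, -0.6, -0.2]
gripper_width: 0.0873
gripper_force: 0.0
```

play_rows([
  {"slide": [0, 0, -0.1], "delta_rot": [0, 0, 0], "fingers": 1},
  {"slide": [0, 0, -0.25], "delta_rot": [0, 0, 0], "fingers": 1},
  {"slide": [0, 0, -0.25], "delta_rot": [0, 0, 0], "fingers": 1},
  {"slide": [0, 0, -0.25], "delta_rot": [0, 0, 0], "fingers": 1},
  {"slide": [0, 0, -0.25], "delta_rot": [0, 0, 0], "fingers": 1},
  {"slide": [0, 0, 0], "delta_rot": [0, 0, 0], "fingers": 1},
])

```text
time_s: 15.1
tcp_pos: [0.4805, 0.0909, 0.1806]
eef_rot: [-179.7, 0.1, -79.0]
contact_force: [-0.2, 0.4, -0.3]
gripper_width: 0.0875
gripper_force: 0.0
```

```bash
python3 -c "
from h import *
st=r.get_state();np.save('w5st.npy',st,allow_pickle=True)
c=snap('wrist','w5.png');s=snap('side','s5.png');t=snap('top','t5.png')
plan([0.4793,0.0904,0.15],9.4,1,20); plan([0.4793,0.0904,0.15],-170.6,1,20)
o=np.hstack([cv2.resize(c['image'],(480,360)),cv2.resize(s['image'][180:360,250:410],(320,360),interpolation=cv2.INTER_CUBIC)])
cv2.imwrite('pics/z5.png',o)" | grep -v '^[1-9]'
```

```text
tcp [0.4783 0.0899 0.1769] rot [179.95   0.   -79.02] d [ 0.001   0.0005 -0.0269] dyaw 88.42 rz/row -0.965
0 [-0.002 -0.007  0.18 ]
tcp [0.4783 0.0899 0.1769] rot [179.95   0.   -79.02] d [ 0.001   0.0005 -0.0269] dyaw -91.58 rz/row 0.999
0 [-0.002 -0.007  0.18 ]
```

View pics/z5.png

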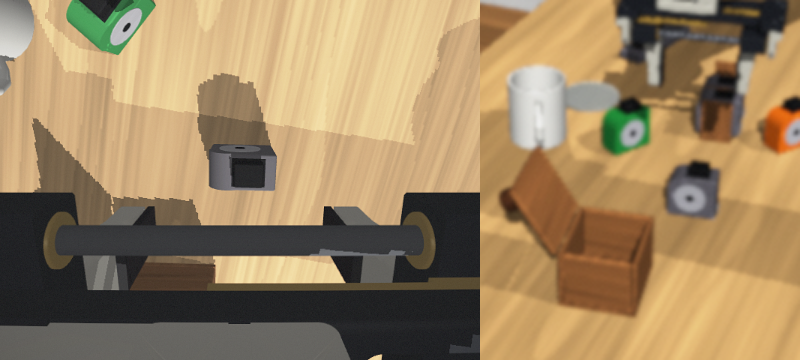

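The tape stands upright beside the box with its button up (wrist about (324,224) full-scale). Rotate the tool -90° to grip its flat sides, keeping the camera away from the flap.

play_rows([
  {"slide": [0, 0, 0], "delta_rot": [0, 0, 1], "fingers": 1},
  {"slide": [0, 0, 0], "delta_rot": [0, 0, 1], "fingers": 1},
  {"slide": [0, 0, 0], "delta_rot": [0, 0, 1], "fingers": 1},
  {"slide": [0, 0, 0], "delta_rot": [0, 0, 1], "fingers": 1},
  {"slide": [0, 0, 0], "delta_rot": [0, 0, 1], "fingers": 1},
  {"slide": [0, 0, 0], "delta_rot": [0, 0, 1], "fingers": 1},
  {"slide": [0, 0, 0], "delta_rot": [0, 0, 1], "fingers": 1},
  {"slide": [0, 0, 0], "delta_rot": [0, 0, 1], "fingers": 1},
])

```text
time_s: 16.25
tcp_pos: [0.4781, 0.0898, 0.1762]
eef_rot: [179.9, -0.1, -115.8]
contact_force: [0.5, 0.4, -0.3]
gripper_width: 0.0878
gripper_force: 0.0
```

play_rows([
  {"slide": [0, 0, 0], "delta_rot": [0, 0, 1], "fingers": 1},
  {"slide": [0, 0, 0], "delta_rot": [0, 0, 1], "fingers": 1},
  {"slide": [0, 0, 0], "delta_rot": [0, 0, 1], "fingers": 1},
  {"slide": [0, 0, 0], "delta_rot": [0, 0, 1], "fingers": 1},
  {"slide": [0, 0, 0], "delta_rot": [0, 0, 1], "fingers": 1},
  {"slide": [0, 0, 0], "delta_rot": [0, 0, 1], "fingers": 1},
  {"slide": [0, 0, 0], "delta_rot": [0, 0, 1], "fingers": 1},
  {"slide": [0, 0, 0], "delta_rot": [0, 0, 1], "fingers": 1},
])

```text
time_s: 17.25
tcp_pos: [0.4782, 0.0898, 0.1761]
eef_rot: [-180.0, -0.2, -152.5]
contact_force: [0.1, -0.2, -0.4]
gripper_width: 0.0877
gripper_force: 0.0
```

play_rows([
  {"slide": [0, 0, 0], "delta_rot": [0, 0, 1], "fingers": 1},
  {"slide": [0, 0, 0], "delta_rot": [0, 0, 1], "fingers": 1},
  {"slide": [0, 0, 0], "delta_rot": [0, 0, 1], "fingers": 1},
  {"slide": [0, 0, 0], "delta_rot": [0, 0, 0.63], "fingers": 1},
  {"slide": [0, 0, 0], "delta_rot": [0, 0, 0], "fingers": 1},
  {"slide": [0, 0, 0], "delta_rot": [0, 0, 0], "fingers": 1},
])

```text
time_s: 18.0
tcp_pos: [0.4785, 0.09, 0.1769]
eef_rot: [-180.0, -0.1, -168.9]
contact_force: [-0.8, -0.1, -0.3]
gripper_width: 0.0878
gripper_force: 0.0
```

```bash
python3 -c "
from h import *
plan([0.4793,0.0904,0.022],-169,1)
c=load('w5.png');st=np.load('w5st.npy',allow_pickle=True).item()
print(px2z(c,np.array([[248,173]])*640/480,.07,st))"
```

```text
tcp [0.4785 0.09   0.1769] rot [-1.7997e+02 -8.0000e-02 -1.6893e+02] d [ 0.0008  0.0004 -0.1549] dyaw -0.07 rz/row 0.016
0 [-0.006  0.002  1.033]
[[0.47503443 0.0886042  0.07      ]]
```

play_rows([
  {"slide": [-0.008, 0.002, 0.25], "delta_rot": [0, 0, 0], "fingers": 1},
  {"slide": [0, 0, 0.27], "delta_rot": [0, 0, 0], "fingers": 1},
  {"slide": [0, 0, 0.27], "delta_rot": [0, 0, 0], "fingers": 1},
  {"slide": [0, 0, 0.24], "delta_rot": [0, 0, 0], "fingers": 1},
  {"slide": [0, 0, 0], "delta_rot": [0, 0, 0], "fingers": 1},
  {"slide": [0, 0, 0], "delta_rot": [0, 0, 0], "fingers": 1},
])

```text
time_s: 18.75
tcp_pos: [0.4806, 0.091, 0.024]
eef_rot: [-180.0, 0.0, -168.9]
contact_force: [0.2, 0.7, 0.3]
gripper_width: 0.0874
gripper_force: 0.0
```

play_rows([
  {"slide": [0, 0, 0], "delta_rot": [0, 0, 0], "fingers": -1},
  {"slide": [0, 0, 0], "delta_rot": [0, 0, 0], "fingers": -1},
  {"slide": [0, 0, 0], "delta_rot": [0, 0, 0], "fingers": -1},
  {"slide": [0, 0, 0], "delta_rot": [0, 0, 0], "fingers": -1},
  {"slide": [0, 0, 0], "delta_rot": [0, 0, 0], "fingers": -1},
  {"slide": [0, 0, 0], "delta_rot": [0, 0, 0], "fingers": -1},
], squeeze=20)

```text
time_s: 19.5
tcp_pos: [0.48, 0.0908, 0.0231]
eef_rot: [180.0, 0.0, -169.0]
contact_force: [-0.2, -0.7, -1.2]
gripper_width: 0.0343
gripper_force: 19.9
```

play_rows([
  {"slide": [0, 0, -0.1], "delta_rot": [0, 0, 0], "fingers": -1},
  {"slide": [0, 0, -0.25], "delta_rot": [0, 0, 0], "fingers": -1},
  {"slide": [0, 0, -0.3], "delta_rot": [0, 0, 0], "fingers": -1},
  {"slide": [0, 0, -0.3], "delta_rot": [0, 0, 0], "fingers": -1},
  {"slide": [0, 0, -0.3], "delta_rot": [0, 0, 0], "fingers": -1},
  {"slide": [0, 0, -0.25], "delta_rot": [0, 0, 0], "fingers": -1},
  {"slide": [-0.09, 0.11, -0.08], "delta_rot": [0, 0, 0], "fingers": -1},
])

```text
time_s: 20.38
tcp_pos: [0.4905, 0.1093, 0.2629]
eef_rot: [179.9, 0.2, -169.0]
contact_force: [0.2, 1.1, -1.5]
gripper_width: 0.034
gripper_force: 19.9
```

play_rows([
  {"slide": [-0.18, 0.22, 0], "delta_rot": [0, 0, 0], "fingers": -1},
  {"slide": [-0.18, 0.22, 0], "delta_rot": [0, 0, 0], "fingers": -1},
  {"slide": [-0.18, 0.22, 0], "delta_rot": [0, 0, 0], "fingers": -1},
  {"slide": [-0.18, 0.22, 0], "delta_rot": [0, 0, 0.35], "fingers": -1},
  {"slide": [-0.09, 0.11, 0], "delta_rot": [0, 0, 0], "fingers": -1},
  {"slide": [0, 0, 0], "delta_rot": [0, 0, 0], "fingers": -1},
  {"slide": [0, 0, 0], "delta_rot": [0, 0, 0], "fingers": -1},
])

```text
time_s: 21.25
tcp_pos: [0.581, 0.2777, 0.2595]
eef_rot: [-180.0, -0.1, -170.6]
contact_force: [-0.7, 0.4, -0.8]
gripper_width: 0.0343
gripper_force: 19.9
```

```bash
python3 -c "
from h import *
st=r.get_state();np.save('w6st.npy',st,allow_pickle=True);c=snap('wrist','w6.png')
print(st['tcp_pos'],st['eef_rot'])
a=np.radians(9.4);R=np.array([[np.cos(a),-np.sin(a)],[np.sin(a),np.cos(a)]])
q=np.array([[45,49],[45,-49],[-45,49],[-45,-49]])/1000@R.T+[.5204,.2711]
p=proj(c,np.c_[q,np.full(4,.072)],st);print(p.round(0))"
```

```text
[0.58103775 0.27768655 0.25949377] [-1.79966510e+02 -7.12252668e-02 -1.70593494e+02]
[[384. 189.]
 [263. 189.]
 [388.  71.]
 [259.  72.]]
```

View pics/w6.png

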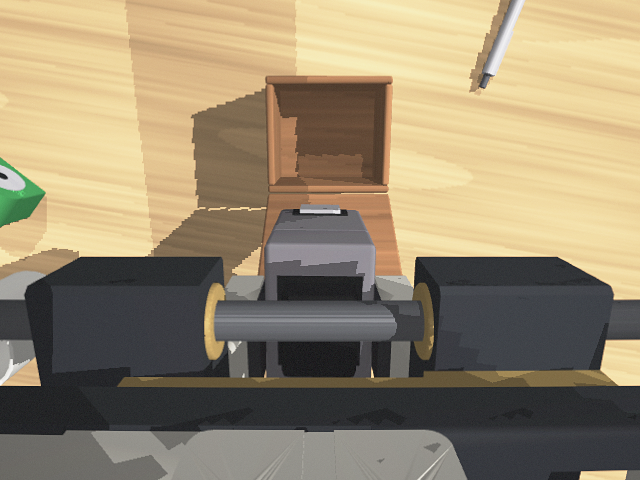

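The rim corners show at (264.5,76), (392,76), (268,191) and (388,192), with the flap folded behind at about (330,215) and the tape centred in the fingers at x≈320. I'll fit the box pose to these.

```bash
python3 - <<'E'
from h import *
from scipy.optimize import least_squares
c=load('w6.png');st=np.load('w6st.npy',allow_pickle=True).item()
m=np.array([[388,192],[268,191.3],[392,76],[264.5,76]])
L=np.array([[45,49],[45,-49],[-45,49],[-45,-49]])/1000
def f(v):
    a=v[2];R=np.array([[np.cos(a),-np.sin(a)],[np.sin(a),np.cos(a)]])
    return (proj(c,np.c_[L@R.T+v[:2],np.full(4,.072)],st)-m).ravel()
s=least_squares(f,[.52,.27,.16]);print(s.x,np.degrees(s.x[2]),f(s.x).round(1))
T=np.eye(4);T[:3,:3]=Ro.from_euler('xyz',st['eef_rot'],degrees=True).as_matrix();T[:3,3]=st['tcp_pos']
print(proj(c,[(T@[x,0,z,1])[:3] for x,z in((.03,-.03),(-.006,-.045),(.006,-.045))],st))
plan([*s.x[:2],.15],np.degrees(s.x[2])-180,2)
im=cv2.imread('pics/w6.png');g=cv2.cvtColor(im,cv2.COLOR_BGR2HSV)
for y in(100,130,160):
    e=np.abs(np.diff(cv2.GaussianBlur(im,(1,1),0)[y,250:410].astype(int).sum(1)));print(y,[(250+i,int(e[i])) for i in np.where(e>50)[0]])
E
```

```text
[0.5224649  0.27488919 0.16284489] 9.330325132880633 [ 0.4  0.7 -0.7  1.3  0.8 -0.8 -0.5 -0.9]
[[320.18351854 241.1954053 ]
 [320.39418914 372.16956539]
 [320.38243362 335.1260943 ]]
tcp [0.5811 0.2775 0.2599] rot [-1.7998e+02 -4.0000e-02 -1.7060e+02] d [-0.0586 -0.0026 -0.1099] dyaw -0.07 rz/row 0.007
0 [0.194 0.023 0.366]
1 [0.194 0.023 0.366]
100 [(np.int64(266), 70), (np.int64(267), 51), (np.int64(272), 59), (np.int64(276), 133), (np.int64(277), 60), (np.int64(384), 76), (np.int64(385), 81), (np.int64(386), 78), (np.int64(391), 110)]
130 [(np.int64(265), 69), (np.int64(267), 79), (np.int64(273), 60), (np.int64(294), 138), (np.int64(383), 87), (np.int64(384), 82), (np.int64(385), 86), (np.int64(390), 129)]
160 [(np.int64(266), 64), (np.int64(268), 94), (np.int64(273), 55), (np.int64(296), 153), (np.int64(382), 77), (np.int64(383), 108), (np.int64(384), 68), (np.int64(389), 142)]
```

play_rows([
  {"slide": [0.194, 0.023, 0], "delta_rot": [0, 0, 0], "fingers": -1},
  {"slide": [0.194, 0.023, 0], "delta_rot": [0, 0, 0], "fingers": -1},
  {"slide": [0, 0, 0.25], "delta_rot": [0, 0, 0], "fingers": -1},
  {"slide": [0, 0, 0.3], "delta_rot": [0, 0, 0], "fingers": -1},
  {"slide": [0, 0, 0.3], "delta_rot": [0, 0, 0], "fingers": -1},
  {"slide": [0, 0, 0], "delta_rot": [0, 0, 0], "fingers": -1},
  {"slide": [0, 0, 0], "delta_rot": [0, 0, 0], "fingers": -1},
])

```text
time_s: 22.18
tcp_pos: [0.5239, 0.2757, 0.1347]
eef_rot: [180.0, 0.1, -170.6]
contact_force: [-0.1, -0.4, -0.5]
gripper_width: 0.0344
gripper_force: 19.9
```

```bash
python3 -c "
from h import *
plan([.5225,.2749,.031],-170.67,1);print(r.get_state()['contact_force'])"
```

```text
tcp [0.5239 0.2757 0.1347] rot [ 1.7996e+02  1.2000e-01 -1.7058e+02] d [-0.0014 -0.0008 -0.1037] dyaw -0.09 rz/row 0.02
0 [ 0.01  -0.004  0.691]
[-0.14627945 -0.42672013 -0.52918981]
```

Descend in steps, watching force.

play_rows([
  {"slide": [0.01, -0.004, 0.12], "delta_rot": [0, 0, 0.02], "fingers": -1},
  {"slide": [0, 0, 0.15], "delta_rot": [0, 0, 0], "fingers": -1},
  {"slide": [0, 0, 0.1], "delta_rot": [0, 0, 0], "fingers": -1},
  {"slide": [0, 0, 0], "delta_rot": [0, 0, 0], "fingers": -1},
])

```text
time_s: 22.68
tcp_pos: [0.5217, 0.2746, 0.0774]
eef_rot: [-180.0, -0.0, -170.7]
contact_force: [-0.4, -0.2, -0.6]
gripper_width: 0.0339
gripper_force: 19.9
```

play_rows([
  {"slide": [0, 0, 0.1], "delta_rot": [0, 0, 0], "fingers": -1},
  {"slide": [0, 0, 0.1], "delta_rot": [0, 0, 0], "fingers": -1},
  {"slide": [0, 0, 0.08], "delta_rot": [0, 0, 0], "fingers": -1},
  {"slide": [0, 0, 0], "delta_rot": [0, 0, 0], "fingers": -1},
  {"slide": [0, 0, 0], "delta_rot": [0, 0, 0], "fingers": -1},
])

```text
time_s: 23.3
tcp_pos: [0.5217, 0.2747, 0.0352]
eef_rot: [-180.0, 0.0, -170.7]
contact_force: [0.5, 0.2, -1.2]
gripper_width: 0.0338
gripper_force: 19.9
```

play_rows([
  {"slide": [0, 0, 0.025], "delta_rot": [0, 0, 0], "fingers": -1},
  {"slide": [0, 0, 0.01], "delta_rot": [0, 0, 0], "fingers": -1},
  {"slide": [0, 0, 0], "delta_rot": [0, 0, 0], "fingers": -1},
])

```text
time_s: 23.68
tcp_pos: [0.5215, 0.2746, 0.0299]
eef_rot: [180.0, -0.0, -170.7]
contact_force: [0.1, -0.3, -1.8]
gripper_width: 0.0336
gripper_force: 19.9
```

play_rows([
  {"slide": [0, 0, 0.006], "delta_rot": [0, 0, 0], "fingers": -1},
  {"slide": [0, 0, 0.004], "delta_rot": [0, 0, 0], "fingers": -1},
  {"slide": [0, 0, 0], "delta_rot": [0, 0, 0], "fingers": -1},
])

```text
time_s: 24.05
tcp_pos: [0.5217, 0.2747, 0.0291]
eef_rot: [180.0, 0.0, -170.7]
contact_force: [-2.5, -0.1, 5.0]
gripper_width: 0.0343
gripper_force: 19.9
```

play_rows([
  {"slide": [0, 0, 0], "delta_rot": [0, 0, 0], "fingers": -0.1},
  {"slide": [0, 0, 0], "delta_rot": [0, 0, 0], "fingers": -0.1},
  {"slide": [0, 0, 0], "delta_rot": [0, 0, 0], "fingers": -0.1},
])

```text
time_s: 24.42
tcp_pos: [0.5216, 0.2746, 0.0283]
eef_rot: [-180.0, -0.0, -170.7]
contact_force: [-0.5, -0.2, -0.8]
gripper_width: 0.0394
gripper_force: 0.0
```

Released with no side contact; retreat straight up.

play_rows([
  {"slide": [0, 0, -0.05], "delta_rot": [0, 0, 0], "fingers": -0.1},
  {"slide": [0, 0, -0.15], "delta_rot": [0, 0, 0], "fingers": -0.1},
  {"slide": [0, 0, -0.2], "delta_rot": [0, 0, 0], "fingers": -0.1},
  {"slide": [0, 0, -0.3], "delta_rot": [0, 0, 0], "fingers": -0.1},
  {"slide": [0, 0, -0.3], "delta_rot": [0, 0, 0], "fingers": -0.1},
  {"slide": [0, 0, -0.3], "delta_rot": [0, 0, 0], "fingers": -0.1},
  {"slide": [0, 0, -0.25], "delta_rot": [0, 0, 0], "fingers": -0.1},
  {"slide": [0, 0, 0], "delta_rot": [0, 0, 0], "fingers": -0.1},
])

```text
time_s: 25.42
tcp_pos: [0.5229, 0.2754, 0.2651]
eef_rot: [179.8, 0.3, -170.7]
contact_force: [-0.2, 0.4, -0.0]
gripper_width: 0.0395
gripper_force: 0.0
```

play_rows([
  {"slide": [-0.1, -0.2, 0], "delta_rot": [0, 0, 0], "fingers": -0.1},
  {"slide": [-0.1, -0.2, 0], "delta_rot": [0, 0, 0], "fingers": -0.1},
  {"slide": [-0.1, 0, 0], "delta_rot": [0, 0, 0], "fingers": -0.1},
  {"slide": [-0.1, 0, 0], "delta_rot": [0, 0, 0], "fingers": -0.1},
  {"slide": [0, 0, 0], "delta_rot": [0, 0, 0], "fingers": -0.1},
  {"slide": [0, 0, 0], "delta_rot": [0, 0, 0], "fingers": -0.1},
])

```text
time_s: 26.18
tcp_pos: [0.5902, 0.2256, 0.2604]
eef_rot: [-180.0, -0.0, -170.7]
contact_force: [-0.4, 0.2, 0.5]
gripper_width: 0.0395
gripper_force: 0.0
```

```bash
python3 - <<'E'
from h import *
st=r.get_state();c=snap('wrist','w7.png');print(st['tcp_pos'],st['contact_force'],st['gripper_width'])
a=np.radians(9.33);R=np.array([[np.cos(a),-np.sin(a)],[np.sin(a),np.cos(a)]])
loc=np.array([[-6,0],[-18,0],[6,0],[-6,10],[-6,-10],[22,0],[-27,0],[0,15],[0,-15],[-6,20.],[-6,-20]])/1000
z=np.array([.076]*5+[.062]*4+[.03,.03])
p=proj(c,np.c_[loc@R.T+[.5225,.2749],z],st)
for l,q in zip(loc,p): 
    u,v=q.round().astype(int); print(l,(u,v),c['image'][v,u] if 0<=v<480 and 0<=u<640 else None)
g=cv2.inRange(c['image'],(0,0,0),(60,60,60))
u,v=p[0].round().astype(int);n,lab,s,ce=cv2.connectedComponentsWithStats(g[:250])
for i in range(1,n):
    if s[i,4]>200: print(s[i],ce[i].round(1))
E
```

```text
[0.59020386 0.22558566 0.26041446] [-0.3954842   0.23132992  0.49951881] 0.039543420789212594
[-0.006  0.   ] (np.int64(396), np.int64(127)) [53 50 51]
[-0.018  0.   ] (np.int64(397), np.int64(111)) [54 51 52]
[0.006 0.   ] (np.int64(396), np.int64(143)) [31 28 30]
[-0.006  0.01 ] (np.int64(409), np.int64(127)) [57 55 55]
[-0.006 -0.01 ] (np.int64(383), np.int64(127)) [43 40 35]
[0.022 0.   ] (np.int64(392), np.int64(162)) [118 111 115]
[-0.027  0.   ] (np.int64(394), np.int64(100)) [154 147 153]
[0.    0.015] (np.int64(412), np.int64(135)) [163 157 160]
[ 0.    -0.015] (np.int64(375), np.int64(135)) [100  98  97]
[-0.006  0.02 ] (np.int64(410), np.int64(127)) [162 152 158]
[-0.006 -0.02 ] (np.int64(364), np.int64(127)) [ 53  75 100]
[ 377  108   34   38 1184] [393.1 127. ]
[   0  166   42   44 1152] [ 18.1 188.6]
```

```bash
python3 -c "
from h import *
print(r.close_job())"
```

```text
the job is handed in; nothing more can be done
None
```

The job is handed in at about 26 s: the faulty tape (farthest right, slot at y ≈ -0.19) was pressed again, set down and regripped, then stood button-up in the box; no verdict came back. The other two buttons were down when last seen, before the lift, and I took no final picture of the rack or bystanders.

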